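# Wedge the rocking gauge stand level

### The arm

A 6-joint arm with a two-finger parallel gripper is mounted at the origin on the work surface. World frame = base frame: x ahead of the robot, y to its left, z up, the work surface at z = 0. Lengths are in m, angles in degrees, forces in N, time in s.
With the tool pointing down it reaches from about 0.4 to 0.825 m from the base axis. Payload 7 kg.
Tool frame: the origin (TCP) lies at the very end of the fingers, on their centre line; the grasp point (between the pads) lies hold_point_z behind it (hold_point_z is the distance from the TCP to the grasp point, in m); z points along the fingers, y is the direction in which the jaws open and shut (so a half turn about z gives the same grasp; the last joint's range is limited). The gripper opens to 88 mm and grips with 3 to 60 N. Pads are 19 mm wide; open, the fingers measure 130 mm over their backs; the gripper's body (78 mm by 193 mm) begins 47 mm behind the grasp point.
Start: joints at [87.955, 20.546, 0.682, 0, -70.136, -16.507], TCP at [0.215, 0.64, 0.194] pointing down, gripper open.
Joint ranges: [-176.03, 176.03], [-82.01, 121.73], [-58.28, 71.71], [-173.87, 95.51], [-174.79, -0.11], [-173.66, 173.66]. Speed limits (degrees/s): [136.94, 136.94, 172.46, 180, 180, 180].

### API

Orientations are given as [roll, pitch, yaw] about the fixed x, y, z axes, in that order (R = Rz(yaw) Ry(pitch) Rx(roll)).
In Python, from plant import get_obs, snapshot, close_job, hold_point_z gives the robot as it stands. The module is installed in compiled form; this text tells all that it offers.
- The arm moves only by the tool jog_arm, never from a script. Its argument "commands" is a list of rows, each a list of 4 numbers: the shift along the world's x, y, z in mm, then the turn about the world's z in degrees. In form: [[x, y, z, turn], ...]. A call has exactly 10 rows; each row shifts and turns the commanded pose from where the row before left it; what a row does not reach is not made up. A row lasts 1/12 s, in which the tool goes at most 41.7 mm and 7.16 degrees, less where a joint would pass 70% of its speed; a pose out of reach is approached as far as the arm can. A call is refused whole if a number of a shift passes 41.7 or a number of a turn 7.16, either way. A call with a gripper value outside its range is refused whole. "fingers" is the finger opening in mm, from 0 to 87.6, set as the call begins (left out, the last holds). The fingers move at their own pace and stop on an object; the grip force is fixed at half the most. Time passes only in rows, so rows that do not move let the fingers close, or fill a call up. It gives the time, the measured TCP pose, the force and the opening at its end, in the units of the state.
- get_obs(): the state, without advancing time (a new reading comes with each control period).
- snapshot(name): name is "scene" or "top"; returns a dict with "image" (480x640x3 uint8, red, green, blue), "fov_y" (degrees; the focal length in pixels is half the picture's height over the tangent of half this angle, whatever the lens; pixels are square), "cx", "cy" (the principal point, pixels), "dist_coeffs" ([k1, k2, p1, p2, k3] as OpenCV has them; the pictures are not rectified), "rvec" (rotation vector, rad) and "tvec" (3), from world to camera coordinates, as OpenCV has them. Camera axes: x right, y down, z forward; pixel columns grow to the right and rows downward; lengths in m; the calibration is good to about 2 mm. A picture is of the moment at which its call begins. There is no depth.
- close_job(): hands the job in, once; it reports no verdict.
The state is a dict: "clock": time; "joint_pos": joint angles; "qvel": joint speeds; "tau": joint torques, N m; "tool_pos": TCP position; "orientation": TCP orientation; "force": force on the tool from outside, world axes, zero at the start; "moment": the same for the moment, N m; "opening": finger opening in m.
Only numpy, scipy, OpenCV 4.12 (cv2) and the standard library are available. Lean on these libraries where they do the work, as an engineer would, in place of code of your own. Each camera call takes 0.05 s, during which the arm holds its last target.

### The job

The dial-gauge stand on the bench rocks because one foot is short: the one nearest the thin end of the loose wooden wedge. With the fingertips, slide the wedge along the bench, thin end first, under that short foot until the stand sits level and no longer rocks; then let go and draw back. Only push the wedge, never pick it up; do not force it on once the stand is level, do not touch the stand itself, and leave everything else on the bench where it is.

Things in the scene. Friction and masses are not known exactly. Their poses are not given: they have to be found in the camera images.
- stand: Dial-gauge stand, 7 kg: green iron base 170 x 200 mm (x, y), underside 34 mm and top 66 mm above the bench, 270 mm column at (-30, +65) mm with arm and dial, four 38 mm corner lugs over 30 mm steel ball feet at (+-100, +-120) mm. Origin: on the bench under the base's centre; frame stays level as it rocks. Short foot: (-100, +120) mm, facing the wedge, which goes in towards -y. Nothing slides it.
- short_foot (a point): Lowest point of the short ball foot (30 mm diameter), at (-100, +120 mm) of the stand's frame. It is about 2 mm above the bench when the stand leans on this corner (the start) and 8 mm above it when the stand is level.
- rock (a joint): Rocking angle of the stand about the line through the two feet next to the short one: 0 = level, all other feet down (a hard stop); +0.0403 rad = leaning fully onto the short foot (the start, where its weight returns it; 4 to 7 N on the short foot).
- wedge: Loose wooden wedge, 130 mm long (x), 60 wide (y), 24 high at the thick end (-x), evenly down to 1.5 at the thin end (+x); 0.1 kg. Origin: centre of its underside. Starts flat, thin end roughly towards the short foot and 40 to 90 mm from it, up to 35 mm off line and 0.25 rad askew. Stand level: thin end 35 to 40 mm past the foot's centre. Pushed in with 5 to 12 N, more once level; stays where left.
- pliers: Bystander: pliers with red handles, 190 mm long, lying flat, 16 mm high. Origin: on the bench, near the middle.
- packer: Bystander: flat dark steel packing plate 45 x 75 x 12 mm. Origin: centre of its underside.
- hammer: Bystander: hammer lying flat. Origin: on the bench under the middle of its length; its x axis runs from the handle to the head.
- brush: Bystander: hand brush lying flat. Origin: on the bench under the middle of its length; its x axis runs along it.
- bowl: Bystander: small copper bowl, 110 mm across, 45 mm high. Origin: centre of its underside.
- jar: Bystander: amber glass jar with steel lid, 66 mm across, 90 mm high. Origin: centre of its underside.
- tin: Bystander: plain metal tin 114 x 184 x 79 mm. Origin: centre of its underside.
Things that resemble listed ones, but are neither listed nor needed, are in the scene too. What is shaped like the wedge but green is not meant.

How it is judged (in metres and radians):
At the end, for the whole second after the job is handed in: The stand is level to 0.006 rad (its short foot within 1 mm of its level height), still, with its short foot bearing on the wedge (over 2 N), and the wedge lies flat and still on the bench (value of joint rock below 0.006 rad and velocity of joint rock between -0.01 and 0.01 rad/s and contact force between wedge and stand above 2 N and linear speed of wedge below 0.01 m/s and height (world z) of wedge below 0.004 m and angle between wedge's own z axis and vertical below 0.05 rad); the robot touches nothing.
It fails at once if the wedge is lifted off the bench (over 12 mm) or tipped up (over 0.25 rad) (height (world z) of wedge above 0.012 m or angle between wedge's own z axis and vertical above 0.25 rad).
It fails at once if the robot touches the stand (over 2 N) (contact force between any of the fingers, the arm and stand above 2 N).
It fails at once if the wedge is forced: over 60 N on the short foot (contact force between wedge and stand above 60 N).
It fails at once if something else on the bench is moved by more than 15 mm (distance of any of pliers, packer, hammer, brush, bowl, jar, tin from where it was at the start of the episode above 0.015 m).
It also fails if it takes over 64 s, if anything falls off the work surface, if the arm or the gripper's body presses on something with over 40 N, if the wrist force passes 120 N, or if a joint passes its speed limit or range.

## Working session

There is one attempt and no reset: what is moved stays moved. The work goes in short steps, Python scripts to look and compute and a tool call to move; the robot and the scene stay as the last step left them, time stands still between calls to the robot, and variables do not carry over. Pictures are saved under pics/ and viewed, and the job is handed in when it is done.

Besides the shell and the picture viewer there is one more tool, called after "Call:" in YAML: its name, and indented under it one key for each argument. jog_arm: Moves the arm, as the interface text tells. Its arguments: {"type":"object","properties":{"commands":{"type":"array","items":{"type":"array","items":{"type":"number"}}},"fingers":{"type":"number"}},"required":["commands"]}

```bash
mkdir -p pics; python3 - <<'E'
from plant import *
import cv2,pickle
print(get_obs(),hold_point_z)
for n in("scene","top"):
    s=snapshot(n);pickle.dump(s,open(n+".pkl","wb"));cv2.imwrite(f"pics/{n}0.png",s["image"][:,:,::-1])
    print({k:v for k,v in s.items() if k!="image"})
E
```

```text
{'clock': 0.0, 'joint_pos': array([ 8.79569911e+01,  2.05904630e+01,  6.32345870e-01, -2.00633122e-02,
       -7.01360937e+01, -1.65065375e+01]), 'qvel': array([-0.01179505,  0.04673667, -0.02052421, -0.03625147,  0.04454189,
       -0.0238857 ]), 'tau': array([-3.04603818e-04, -5.82714272e+01,  2.93052453e+01,  6.99722573e+00,
        6.85457155e-03, -1.72159080e-04]), 'tool_pos': array([0.21459511, 0.63938921, 0.19282305]), 'orientation': array([ 1.79904313e+02, -8.68677722e-03, -1.85563720e+01]), 'force': array([ 0.4694322 ,  0.97139416, -0.23065538]), 'moment': array([-0.00639369,  0.02372715,  0.04777964]), 'opening': 0.08763638793632259} 0.0188
{'fov_y': 57.823988869547804, 'cx': 315.91151536857086, 'cy': 234.90506305570648, 'dist_coeffs': array([-0.09279255,  0.        ,  0.        ,  0.        ,  0.        ]), 'rvec': array([ 1.69302247,  1.8424642 , -0.73393402]), 'tvec': array([ 0.0891891 , -0.37364765,  1.56352154])}
{'fov_y': 53.32830285418852, 'cx': 325.0402864853681, 'cy': 244.55899240556892, 'dist_coeffs': array([-0.12331257,  0.        ,  0.        ,  0.        ,  0.        ]), 'rvec': array([ 2.16565666, -2.1064078 ,  0.19638355]), 'tvec': array([-0.07530938,  0.5737091 ,  1.52758645])}
```

View pics/scene0.png

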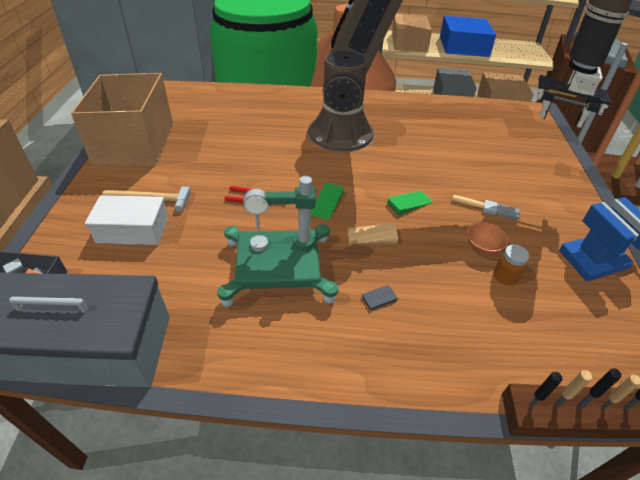

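View pics/top0.png

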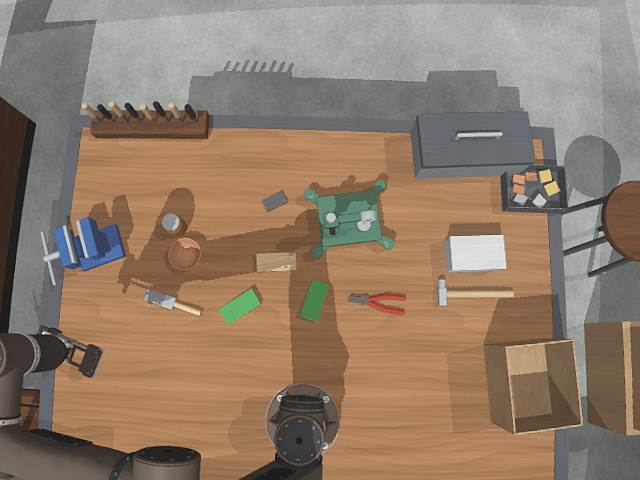

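The top view shows the beige wedge at about (276,262), and the short foot's lug at about (318,251). The scene view shows the wedge at about (373,235). I'll zoom in next.

```bash
cat > h.py <<'E'
import numpy as np,cv2,pickle
def cam(s):
    f=240/np.tan(np.radians(s["fov_y"]/2));K=np.array([[f,0,s["cx"]],[0,f,s["cy"]],[0,0,1.]])
    return K,s["dist_coeffs"],s["rvec"],s["tvec"]
def proj(s,P):
    K,d,r,t=cam(s);return cv2.projectPoints(np.array(P,float).reshape(-1,3),r,t,K,d)[0].reshape(-1,2)
def unproj(s,uv,z):
    K,d,r,t=cam(s);n=cv2.undistortPoints(np.array(uv,float).reshape(-1,1,2),K,d).reshape(-1,2)
    R=cv2.Rodrigues(r)[0];c=-R.T@t
    D=np.c_[n,np.ones(len(n))]@R
    return c+D*((np.broadcast_to(z,len(n))-c[2])/D[:,2])[:,None]
def load(n):return pickle.load(open(n+".pkl","rb"))
def crop(s,x,y,w,h,k,fn,pts=None):
    im=cv2.resize(s["image"][y:y+h,x:x+w,::-1],None,fx=k,fy=k,interpolation=cv2.INTER_CUBIC)
    if pts is not None:
        for p in pts: cv2.circle(im,(int((p[0]-x+.5)*k),int((p[1]-y+.5)*k)),2,(255,0,255),-1)
    cv2.imwrite(fn,im)
E
python3 - <<'E'
from h import *
crop(load("top"),245,170,160,120,5,"pics/t1.png")
crop(load("scene"),210,170,200,150,4,"pics/s1.png")
E
```

```text
(no output)
```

View pics/t1.png

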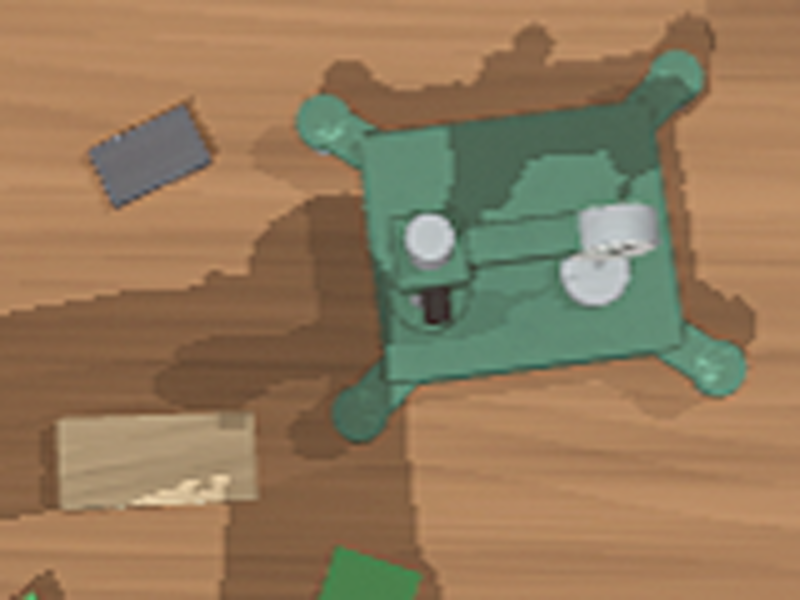

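View pics/s1.png

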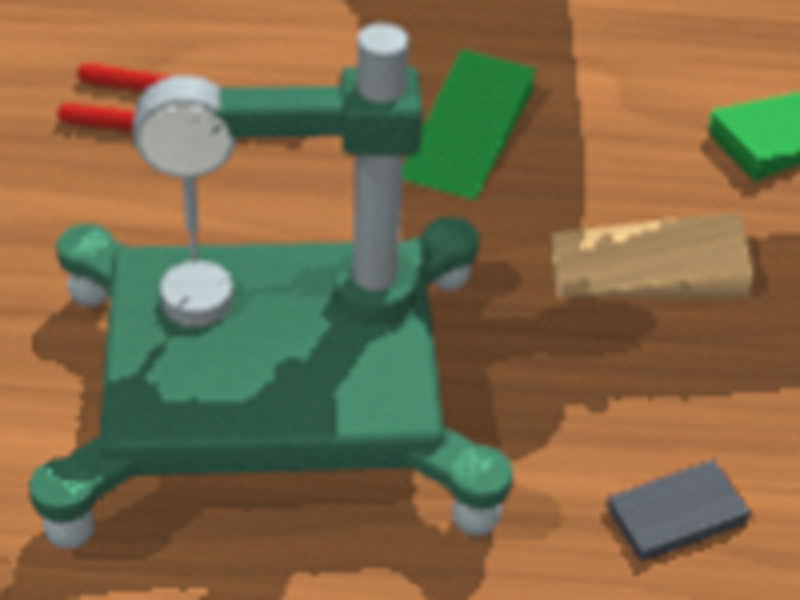

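```bash
cat > fit.py <<'E'
from h import *
from scipy.optimize import least_squares
T=load("top");S=load("scene")
t=lambda a:np.array(a,float)/5+[244.6,169.6]
s=lambda a:np.array(a,float)/4+[209.6,169.6]
a=np.array([100,120,0.]);b=np.array([-100,-120,0]);u=(a-b)/np.linalg.norm(a-b)
def tilt(P,q=.0403):
    r1=cv2.Rodrigues(u*q)[0];r=r1 if (r1@[-100,120,0])[2]<0 else r1.T
    return P@r.T
def W(p,P): 
    c,n=np.cos(p[2]),np.sin(p[2]);return (P@np.array([[c,-n,0],[n,c,0],[0,0,1]]).T)/1000+[p[0],p[1],0]
# stand: stand +x ~ image up?  base corners
base=tilt(np.array([[85,100,66],[85,-100,66],[-85,-100,66],[-85,100,66.]]))
tu=t([[362,135],[657,100],[685,345],[385,382]])
su=s([[440,430],[102,440],[117,248],[420,240]])
def f(p): return np.r_[(proj(T,W(p,base))-tu).ravel(),(proj(S,W(p,base))[:3]-su[:3]).ravel()]
p0=unproj(T,tu,.066).mean(0)
r=least_squares(f,[p0[0],p0[1],0]);print("stand",r.x,np.degrees(r.x[2]),np.round(f(r.x),1))
ps=r.x
foot=W(ps,np.array([[-100,120,2.]]))[0];print("foot",foot)
print("ball proj scene", (proj(S,W(ps,np.array([[-100,120,17.],[100,120,15],[100,-120,15],[-100,-120,15]])))-209.6+[0,40])*4)
# wedge: x thin(+)
wd=np.array([[-65,30,24],[-65,-30,24],[65,30,1.5],[65,-30,1.5],[65,30,0],[65,-30,0.]])
for sg in(1,-1):
  # order: thick far/near etc in top pic: leftTop(59,420) leftBot(62,509) rightBot(256,499) rightTop(252,413)
  Lt,Lb,Rb,Rt=t([[59,420],[62,509],[256,499],[252,413]])
  sl=s([[740,215],[553,232],[557,297]]) # thick far-left-base(-x side) top, thin -x, thin +x
  # heading -y for thin => wedge y = +x world (image up): left top = y+30
  m=wd[:4]
  def g(p):
    P=W(p,m); e=(proj(T,P)-np.array([Lt,Lb,Rt,Rb])).ravel()
    q=proj(S,P); return np.r_[e,(q[1]-sl[0]),(q[3]-sl[1]),(q[2]-sl[2])]
  break
p0=unproj(T,[(Lt+Rb)/2],.012)[0]
r=least_squares(g,[p0[0],p0[1],-np.pi/2]);print("wedge",r.x,np.degrees(r.x[2]),np.round(g(r.x),1));pw=r.x
h=np.array([np.cos(pw[2]),np.sin(pw[2])]);d=foot[:2]-pw[:2]
print("foot along",d@h-.065,"off",d@[-h[1],h[0]])
print("stand -y dir",np.degrees(ps[2])-90)
pk=unproj(T,t([[88,155],[118,208],[215,160],[190,100]]),.012);print("packer",pk)
print("bowl/jar", unproj(T,[[184,253]],.045),unproj(T,[[171,223]],.09),'greens',unproj(T,[[260,300],[240,306],[302,310],[330,290],[200,312]],.02))
E
python3 fit.py
```

```text
stand [ 0.66725659 -0.13594528  0.14566305] 8.34587828180198 [-1.5 -0.2 -0.9 -0.2  0.4  0.8 -0.1  0.6  1.1  1.2 -1.6  0.8 -1.1 -2. ]
foot [ 0.55089779 -0.03173094  0.002     ]
ball proj scene [[448.78188235 266.62373904]
 [475.12509673 510.00885519]
 [ 67.86983249 527.19257834]
 [ 89.51658092 281.61332734]]
wedge [ 0.52013215  0.10381637 -1.48346562] -84.99631897544712 [-0.5 -0.5 -0.5 -0.5 -0.1 -0.3  0.   0.1 -0.  -1.  -0.6  0.2 -0.2 -0.5]
foot along 0.0727141312183601 off 0.018825989711827674
stand -y dir -81.65412171819801
packer [[0.7294754  0.1605947  0.012     ]
 [0.69254562 0.13805466 0.012     ]
 [0.72834818 0.07296323 0.012     ]
 [0.77068675 0.09204535 0.012     ]]
bowl/jar [[0.53442829 0.40861766 0.045     ]] [[0.62561364 0.44665279 0.09      ]] greens [[ 0.38867459  0.15032221  0.02      ]
 [ 0.36679164  0.21567652  0.02      ]
 [ 0.3599784   0.01039712  0.02      ]
 [ 0.42848213 -0.0801257   0.02      ]
 [ 0.34244104  0.3479388   0.02      ]]
```

Call:
jog_arm:
  commands:
    - [20,-30,0,-6.6]
    - [20,-30,0,-6.6]
    - [20,-30,0,-6.6]
    - [20,-30,0,-6.6]
    - [20,-30,0,-6.6]
    - [20,-30,0,-6.6]
    - [20,-30,0,-6.6]
    - [20,-30,0,-6.6]
    - [20,-30,0,-6.6]
    - [20,-30,0,-6.6]
  fingers: 20

```text
clock: 0.93
tool_pos: [0.4152, 0.3382, 0.1936]
orientation: [180.0, -0.0, -84.9]
force: [0.9, 0.5, 0.5]
opening: 0.0266
```

Call:
jog_arm:
  commands:
    - [16,-24,0,0]
    - [16,-24,0,0]
    - [16,-24,0,0]
    - [16,-24,0,0]
    - [16,-24,0,0]
    - [16,-20,0,0]
    - [0,0,0,0]
    - [0,0,0,0]
    - [0,0,0,0]
    - [0,0,0,0]

```text
clock: 1.77
tool_pos: [0.5104, 0.2004, 0.1936]
orientation: [180.0, 0.0, -84.5]
force: [-0.4, -0.7, -0.0]
opening: 0.02
```

```bash
python3 -c "
from plant import *
print(get_obs())"
```

```text
{'clock': 1.7667, 'joint_pos': array([ 4.19073386e+01,  8.64894422e+00, -1.54174265e+01, -1.02160231e-02,
       -6.59449546e+01, -3.64235519e+01]), 'qvel': array([ 0.58734274, -0.21893234,  0.08020435,  0.0623269 , -0.04406928,
        0.20523912]), 'tau': array([-5.20663261e-01, -4.06767440e+01,  2.84134215e+01,  6.80088893e+00,
       -2.41077627e-02, -3.52970150e-03]), 'tool_pos': array([0.51035371, 0.20040467, 0.19363298]), 'orientation': array([ 1.79985348e+02,  7.81151481e-04, -8.45203785e+01]), 'force': array([-0.41330546, -0.68385878, -0.00709309]), 'moment': array([ 0.08255054,  0.03229248, -0.02209881]), 'opening': 0.020049715315888637}
```

Call:
jog_arm:
  commands:
    - [0,0,-25,0]
    - [0,0,-25,0]
    - [0,0,-25,0]
    - [0,0,-25,0]
    - [0,0,-25,0]
    - [0,0,-20,0]
    - [0,0,-20,0]
    - [0,0,-10,0]
    - [0,0,-10,0]
    - [0,0,0,0]

```text
clock: 2.6
tool_pos: [0.5098, 0.1999, 0.0073]
orientation: [179.9, -0.1, -84.5]
force: [-0.7, 0.4, 0.3]
opening: 0.0199
```

```bash
cat > look.py <<'E'
import sys
from plant import *
from h import *
n=sys.argv[1]
for c in("top","scene"):
    pickle.dump(snapshot(c),open(c+".pkl","wb"))
a=load("top")["image"][180:290,245:345,::-1];b=load("scene")["image"][195:305,300:420,::-1]
f=lambda i:cv2.resize(i,(400,440) if i is a else (400,367),interpolation=cv2.INTER_CUBIC)
A=cv2.resize(a,None,fx=4,fy=4,interpolation=cv2.INTER_CUBIC);B=cv2.resize(b,(400,367),interpolation=cv2.INTER_CUBIC)
B=cv2.copyMakeBorder(B,0,73,0,0,cv2.BORDER_CONSTANT)
cv2.imwrite(f"pics/{n}.png",np.hstack([A,B]))
o=get_obs();print(o["tool_pos"],o["force"],o["orientation"])
E
python3 look.py l1
```

```text
[0.51101475 0.20041992 0.00924569] [0.06166858 0.38843976 0.96194381] [-1.79976318e+02  2.38743897e-03 -8.45104025e+01]
```

View pics/l1.png

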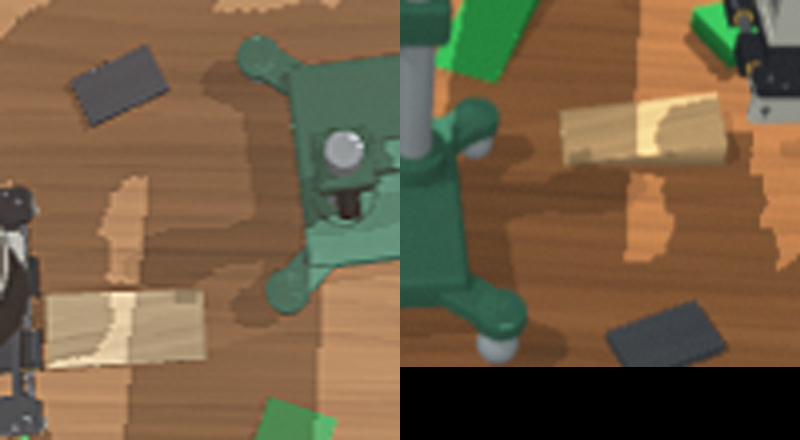

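Call:
jog_arm:
  commands:
    - [0.5,-6,0,0]
    - [0.5,-6,0,0]
    - [0.5,-5,0,0]
    - [0.5,-3,0,0]
    - [0.5,-3,0,0]
    - [1,-3.5,0,0.2]
    - [1,-3.5,0,0.2]
    - [1,-3.5,0,0.2]
    - [1,-3.5,0,0.2]
    - [1,-3.5,0,0.2]

```text
clock: 3.53
tool_pos: [0.5184, 0.159, 0.0087]
orientation: [180.0, -0.0, -83.5]
force: [-1.0, -0.4, 0.2]
opening: 0.0198
```

Call:
jog_arm:
  commands:
    - [1,-4,0,0.2]
    - [1,-4,0,0.2]
    - [1,-4,0,0.2]
    - [1,-4,0,0.2]
    - [1,-4,0,0.2]
    - [1,-3,0,0.2]
    - [1,-3,0,0.2]
    - [1,-3,0,0.2]
    - [1,-3,0,0.2]
    - [0,0,0,0]

```text
clock: 4.37
tool_pos: [0.5274, 0.1269, 0.0087]
orientation: [180.0, -0.0, -81.8]
force: [0.9, -0.1, -0.1]
opening: 0.0202
```

```bash
python3 look.py l2
```

```text
[0.52732735 0.1272834  0.00874405] [ 0.17503031 -0.2852263  -0.40494209] [ 1.79999896e+02  9.73096158e-04 -8.17729536e+01]
```

View pics/l2.png

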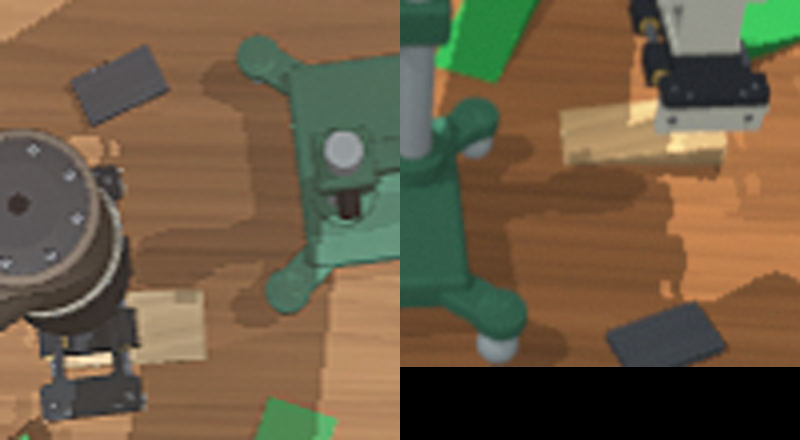

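```bash
python3 - <<'E'
from h import *
for n in("top","scene"):
    s=load(n);P=[[.5273,.1273,.0087],[.5273,.1273,.1],[.5273+.03,.1273+.004,.0087],[.5273-.03,.1273-.004,.0087]]
    p=proj(s,P);print(n,p)
    x,y=(250,180) if n=="top" else (320,140)
    crop(s,x,y,130,100 if n=="top" else 130,4,f"pics/p_{n}.png",p)
E
```

```text
top [[269.15605669 259.18597203]
 [266.2343258  255.13390236]
 [268.3841252  250.37155276]
 [269.93756601 268.05374076]]
scene [[380.40200161 236.19659551]
 [384.81257894 211.48240042]
 [382.19768519 244.27238104]
 [378.66479889 228.40237141]]
```

View pics/p_scene.png

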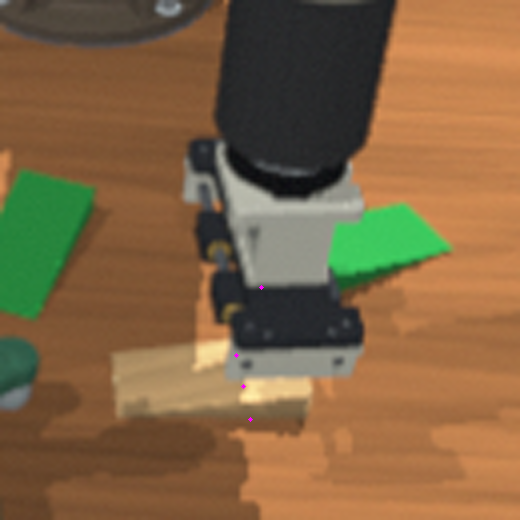

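View pics/p_top.png

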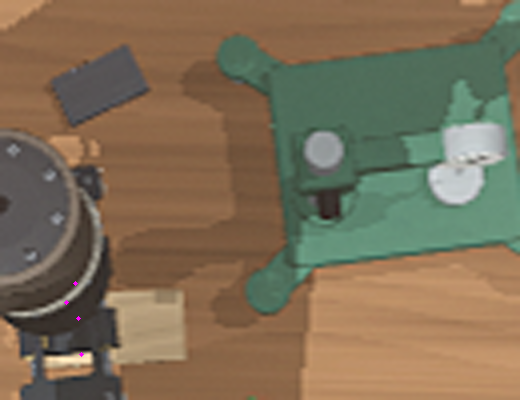

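```bash
python3 - <<'E'
from h import *
th=np.radians(-81.77)
R=np.array([[np.cos(th),-np.sin(th)],[np.sin(th),np.cos(th)]])
P=[]
for z in(.074,):
  for a in(-39,39):
    for b in(-96.5,96.5):
      P.append(list(np.array([.5273,.1273])+R@[a/1e3,b/1e3])+[z])
for b in(-31,-10,10,31):
  for z in (.0087,.05): P.append(list(np.array([.5273,.1273])+R@[.0095,b/1e3])+[z])
P=np.array(P);print(P[:4])
for n in("top","scene"):
    s=load(n);p=proj(s,P)
    x,y=(235,200) if n=="top" else (340,150)
    crop(s,x,y,100,100,6,f"pics/q_{n}.png",p)
a=np.hstack([cv2.imread("pics/q_top.png"),cv2.imread("pics/q_scene.png")])
cv2.imwrite("pics/q.png",cv2.resize(a,(800,400)))
E
```

```text
[[0.42621107 0.15208465 0.074     ]
 [0.61722345 0.17971206 0.074     ]
 [0.43737655 0.07488794 0.074     ]
 [0.62838893 0.10251535 0.074     ]]
```

View pics/q.png

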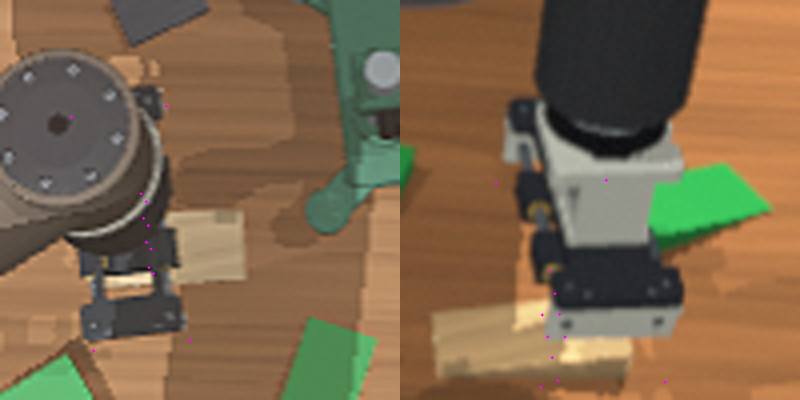

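```bash
python3 - <<'E'
from h import *
s=load("scene");t=load("top")
s["image"]=cv2.imread("pics/scene0.png")[:,:,::-1];t["image"]=cv2.imread("pics/top0.png")[:,:,::-1]
th=np.radians(-18.56);R=np.array([[np.cos(th),-np.sin(th)],[np.sin(th),np.cos(th)]])
P=[]
for a in(-9.5,9.5):
  for b in(-65,-44,44,65): P.append(list(np.array([.2146,.6394])+R@[a/1e3,b/1e3])+[.193])
p=proj(s,P);print(p)
crop(s,510,0,130,140,4,"pics/a.png",p)
p=proj(t,P);crop(t,20,310,130,140,4,"pics/b.png",p)
cv2.imwrite("pics/ab.png",cv2.resize(np.hstack([cv2.imread("pics/a.png"),cv2.imread("pics/b.png")]),(800,430)))
E
```

```text
[[533.3605388  123.2171195 ]
 [540.36288186 124.93606543]
 [569.93497866 132.3199144 ]
 [577.03727007 134.1246953 ]
 [533.11644334 126.20754885]
 [540.18977586 127.95255318]
 [570.06384822 135.44735847]
 [577.23898499 137.27897957]]
```

View pics/ab.png

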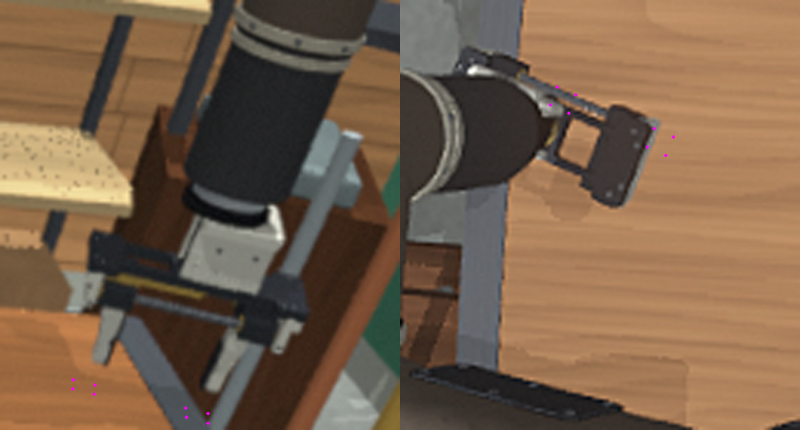

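```bash
python3 look.py l3
```

```text
[0.52728217 0.12745494 0.00876116] [ 0.09573923  0.11798574 -0.29166799] [-1.79998054e+02  2.57918170e-04 -8.17518594e+01]
```

```bash
python3 - <<'E'
from h import *
crop(load("scene"),320,120,130,130,5,"pics/c.png")
E
```

```text
(no output)
```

View pics/c.png

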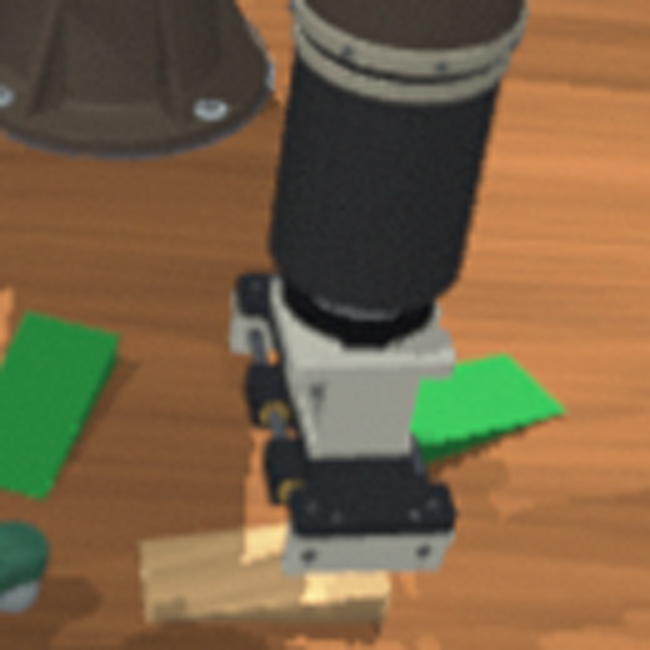

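```bash
python3 - <<'E'
from h import *
from scipy.optimize import least_squares
T=load("top");S=load("scene")
for a,b in(((408.4,234),(256.3,285)),((377,234),(281.3,281.3)),((410.4,220),(256.3,285)),((378,221),(281.3,281.3))):
    r=least_squares(lambda p:np.r_[proj(S,p)[0]-a,proj(T,p)[0]-b],[.6,.15,.1]);print(r.x,r.fun.round(1))
p=np.array([.2146,.6394,.193])
for d in np.eye(3)*.01: print((proj(S,p+d)-proj(S,p))[0])
# 0 pics: tips with yaw -18.56
th=np.radians(-18.56);y=np.array([-np.sin(th),np.cos(th),0])
# tool y image side
for l,r_ in(((543.1,117.0),(578.9,126.1)),):
  f=lambda q:np.r_[proj(S,q-y*.0545)[0]-l,proj(S,q+y*.0545)[0]-r_]
  r=least_squares(f,p);print(r.x,r.fun.round(1))
E
```

```text
[ 0.4467118   0.2017561  -0.05670203] [-6.4 -0.1 -7.6 -0.9]
[ 0.46035784  0.11065126 -0.05154184] [-5.5 -0.1 -6.5 -0.5]
[ 0.4425147   0.19699284 -0.00388961] [-7.3 -0.  -8.5 -1. ]
[ 0.4558888   0.1073034  -0.00333785] [-5.8 -0.1 -6.8 -0.5]
[1.06914817 1.81185369]
[3.20276967 0.28742712]
[ 1.26421354 -2.88341427]
[0.16566905 0.67303524 0.19653776] [-0.   0.1  0.  -0.1]
```

The fingers passed over the wedge without contact, so the real tips are about 30 mm higher than reported. I'll back off behind the wedge and find the true height.

Call:
jog_arm:
  commands:
    - [-1,8,0,0]
    - [-1,8,0,0]
    - [-1,8,0,0]
    - [-1,8,0,0]
    - [-1,8,0,0]
    - [-1,8,0,0]
    - [-1,8,0,0]
    - [-1,8,0,0]
    - [-1,8,0,0]
    - [-1,8,0,0]
  fingers: 80

```text
clock: 5.4
tool_pos: [0.5172, 0.2082, 0.0087]
orientation: [180.0, -0.0, -81.7]
force: [0.5, -0.7, -0.5]
opening: 0.0783
```

Call:
jog_arm:
  commands:
    - [0,0,0,0]
    - [0,0,0,0]
    - [0,0,0,0]
    - [0,0,0,0]
    - [0,0,0,0]
    - [0,0,0,0]
    - [0,0,0,0]
    - [0,0,0,0]
    - [0,0,0,0]
    - [0,0,0,0]

```text
clock: 6.23
tool_pos: [0.5173, 0.2073, 0.0088]
orientation: [180.0, 0.0, -81.8]
force: [-0.1, 0.6, -0.0]
opening: 0.08
```

```bash
python3 look.py l4; python3 - <<'E'
from h import *
from plant import get_obs
o=get_obs();print(o['opening'])
x,y,z=o["tool_pos"];th=np.radians(o["orientation"][2]);R=np.array([[np.cos(th),-np.sin(th)],[np.sin(th),np.cos(th)]])
P=[]
for a in(-9.5,9.5):
  for b in(-61,-40,40,61): P.append(list(np.array([x,y])+R@[a/1e3,b/1e3])+[z])
for n,(u,v) in dict(top=(190,190),scene=(350,120)).items():
    s=load(n);p=proj(s,P);print(p.round(1).tolist());crop(s,u,v,130,140,4,f"pics/{n}a.png",p)
cv2.imwrite("pics/l4.png",cv2.resize(np.hstack([cv2.imread("pics/topa.png"),cv2.imread("pics/scenea.png")]),(800,430)))
E
```

```text
[0.51729925 0.20737975 0.00877791] [ 0.47938164  0.6824911  -0.12832704] [-1.79997827e+02  1.28438253e-03 -8.17549987e+01]
0.0799886611960002
[[244.2, 279.7], [243.6, 273.5], [241.5, 250.1], [241.0, 244.0], [249.8, 279.0], [249.2, 272.8], [247.1, 249.5], [246.5, 243.4]]
[[408.0, 220.1], [409.6, 225.3], [416.1, 246.1], [417.9, 251.9], [401.5, 220.3], [403.0, 225.5], [409.2, 246.4], [410.9, 252.2]]
```

View pics/l4.png

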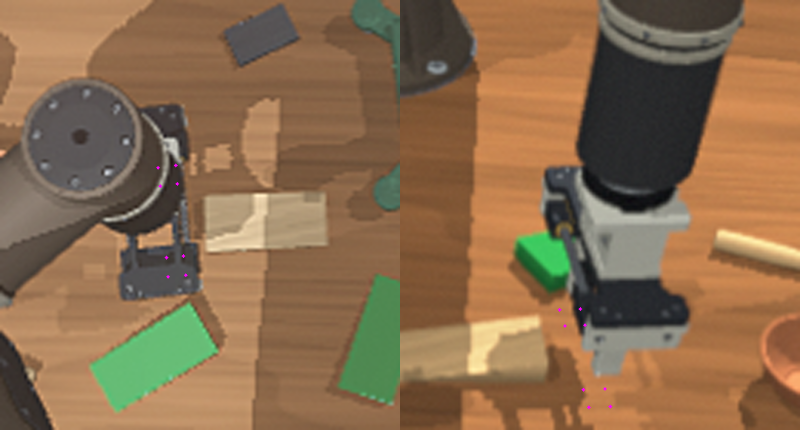

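The tip seen in the scene view at about (605,372) is 8 px above its predicted place, so it is really about 30 mm higher than reported. I'll lower in small steps and watch the force.

Call:
jog_arm:
  commands:
    - [0,0,-2,0]
    - [0,0,-2,0]
    - [0,0,-2,0]
    - [0,0,-2,0]
    - [0,0,-2,0]
    - [0,0,-1,0]
    - [0,0,-1,0]
    - [0,0,-1,0]
    - [0,0,-1,0]
    - [0,0,0,0]
  fingers: 20

```text
clock: 7.17
tool_pos: [0.5172, 0.2073, -0.0054]
orientation: [180.0, -0.0, -81.8]
force: [0.1, 0.1, -0.3]
opening: 0.0218
```

Call:
jog_arm:
  commands:
    - [0,0,-1,0]
    - [0,0,-1,0]
    - [0,0,-1,0]
    - [0,0,-1,0]
    - [0,0,-1,0]
    - [0,0,-1,0]
    - [0,0,0,0]
    - [0,0,0,0]
    - [0,0,0,0]
    - [0,0,0,0]

```text
clock: 8.0
tool_pos: [0.5173, 0.2074, -0.0112]
orientation: [-180.0, 0.0, -81.8]
force: [0.2, -0.7, -1.0]
opening: 0.0202
```

```bash
python3 - <<'E'
from plant import *
from h import *
o=get_obs();print(o["tool_pos"],o["force"])
S=snapshot("scene");crop(S,350,150,130,110,5,"pics/l5.png",proj(S,[o["tool_pos"]]))
E
```

```text
[ 0.51731078  0.20740434 -0.01119445] [ 0.20548249 -0.65277115 -0.98300307]
```

View pics/l5.png

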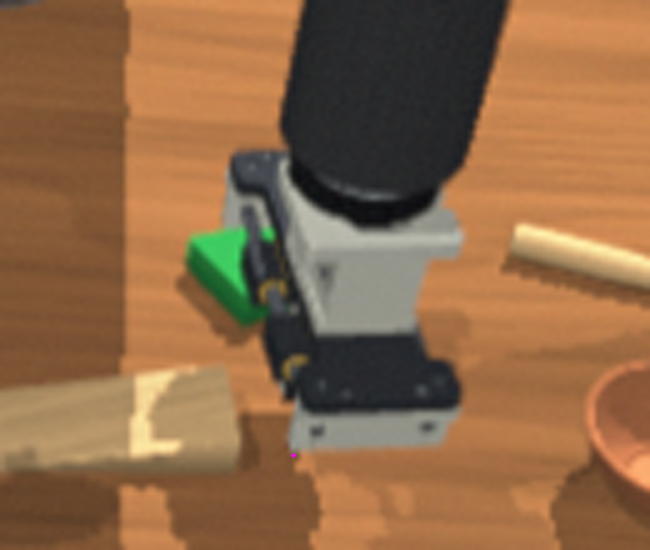

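Call:
jog_arm:
  commands:
    - [0,0,-1,0]
    - [0,0,-1,0]
    - [0,0,-1,0]
    - [0,0,-1,0]
    - [0,0,-1,0]
    - [0,0,-1,0]
    - [0,0,-1,0]
    - [0,0,-1,0]
    - [0,0,0,0]
    - [0,0,0,0]

```text
clock: 8.88
tool_pos: [0.5173, 0.2074, -0.0193]
orientation: [180.0, -0.0, -81.8]
force: [0.3, -0.5, 0.5]
opening: 0.02
```

Call:
jog_arm:
  commands:
    - [-2,-4,0,-1.6]
    - [-2,-4,0,-1.6]
    - [0,-4,0,0]
    - [0,-4,0,0]
    - [0,-4,0,0]
    - [0.5,-4,0,0]
    - [0.5,-4,0,0]
    - [0.5,-4,0,0]
    - [0.5,-4,0,0]
    - [0.5,-4,0,0]

```text
clock: 9.72
tool_pos: [0.516, 0.1672, -0.0192]
orientation: [-180.0, 0.0, -85.0]
force: [-1.2, 1.1, 0.1]
opening: 0.02
```

```bash
python3 look.py l6
```

```text
[ 0.51573787  0.16670384 -0.01926988] [ 0.04935809  0.71776343 -0.19851605] [ 1.79985736e+02 -9.44397858e-03 -8.49877144e+01]
```

View pics/l6.png

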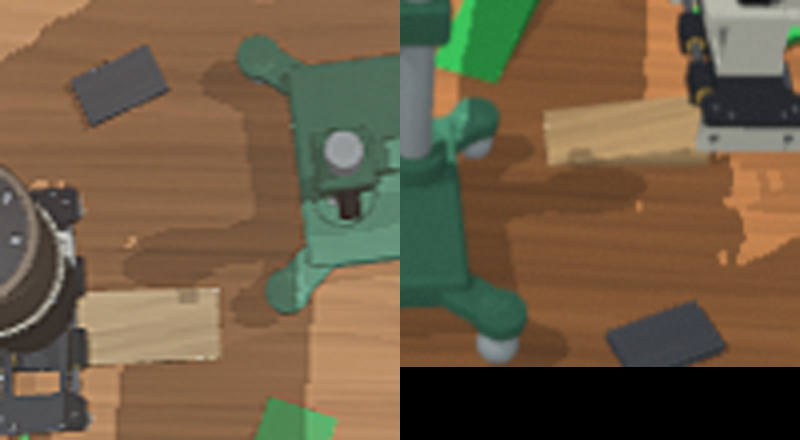

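The wedge is moving now: its thin end went from about (205,325) to (219,324) in the crop.

```bash
cat > thin.py <<'E'
import sys
from h import *
c=np.array(eval(sys.argv[1]),float)/4+[244.6,179.6]
P=unproj(load("top"),c,.0015);m=P.mean(0)[:2];e=P[0]-P[1]
print("thin corners",P[:,:2].round(4).tolist(),"width",np.linalg.norm(e),"edge heading",np.degrees(np.arctan2(e[1],e[0]))-90)
h=np.array([np.cos(np.radians(-81.65)),np.sin(np.radians(-81.65))]);d=np.array([.5509,-.0317])-m
print("to go along",d@h+.037,"foot ahead",d@h,"lateral (+x side)",d@[-h[1],h[0]])
E
python3 thin.py "[[219,289],[219.5,358]]"
```

```text
thin corners [[0.5564, 0.0267], [0.4975, 0.0242]] width 0.05892881154493066 edge heading -87.56360865270693
to go along 0.09702081876520716 foot ahead 0.06002081876520716 lateral (+x side) 0.015372173816470845
```

Call:
jog_arm:
  commands:
    - [1.5,-4,0,0.5]
    - [1.5,-4,0,0.5]
    - [1.5,-4,0,0.5]
    - [1.5,-4,0,0.5]
    - [1.5,-4,0,0.5]
    - [1.5,-4,0,0.5]
    - [1.5,-4,0,0.4]
    - [1.5,-4,0,0]
    - [1.5,-4,0,0]
    - [0,0,0,0]

```text
clock: 10.65
tool_pos: [0.5294, 0.1306, -0.0193]
orientation: [180.0, -0.0, -81.6]
force: [0.9, -0.5, 0.2]
opening: 0.02
```

```bash
python3 look.py l7
```

```text
[ 0.52931926  0.1310646  -0.01926077] [-0.39002815  0.29151084  0.2240212 ] [ 1.79994620e+02 -8.40660646e-03 -8.15812857e+01]
```

View pics/l7.png

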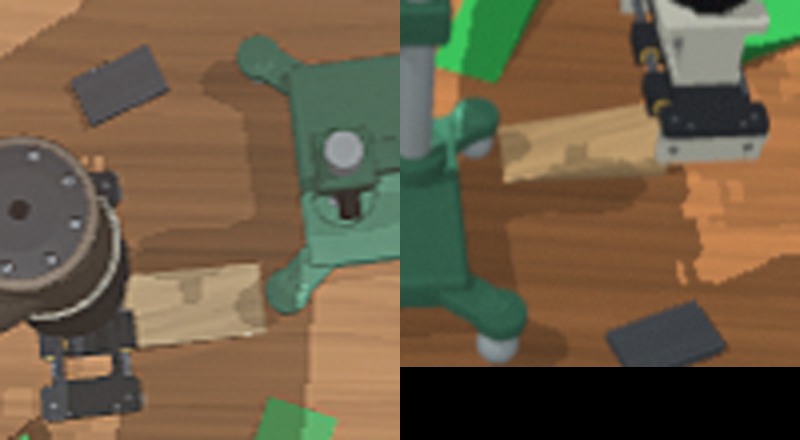

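```bash
python3 thin.py "[[262,263],[266,332]]"
```

```text
thin corners [[0.5798, -0.0091], [0.5208, -0.0143]] width 0.05929704169120815 edge heading -84.90929813674617
to go along 0.05689191751393759 foot ahead 0.01989191751393759 lateral (+x side) -0.0023224238812671505
```

Call:
jog_arm:
  commands:
    - [0.5,-4.5,0,0]
    - [0.5,-4.5,0,0]
    - [0.5,-4.5,0,0]
    - [0.5,-4.5,0,0]
    - [0.6,-4.5,0,0]
    - [0.6,-4,0,0]
    - [0.6,-4,0,0]
    - [0.6,-4,0,0]
    - [0.5,-3,0,0]
    - [0,0,0,0]

```text
clock: 11.58
tool_pos: [0.5351, 0.0946, -0.0189]
orientation: [-179.9, 0.1, -81.5]
force: [0.3, 5.3, -1.9]
opening: 0.02
```

```bash
python3 look.py l8
```

```text
[ 0.53503823  0.09454338 -0.01897511] [ 0.59164402  4.93745878 -0.54679426] [-1.79901420e+02  5.07906376e-02 -8.15360738e+01]
```

View pics/l8.png

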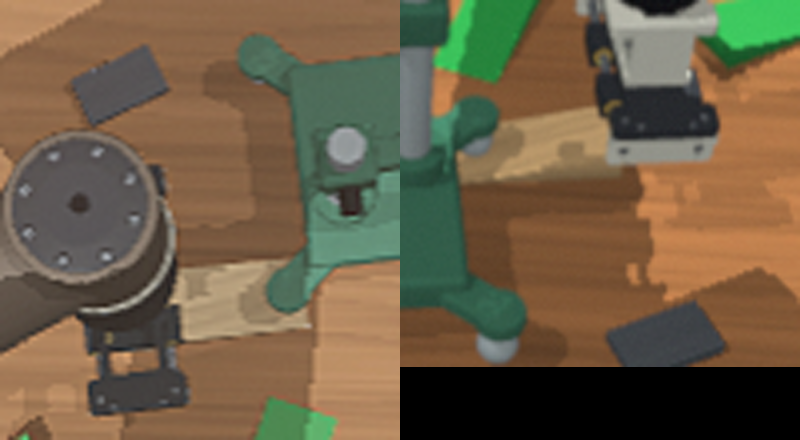

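Call:
jog_arm:
  commands:
    - [0.3,-2,0,0]
    - [0.3,-2,0,0]
    - [0.3,-2,0,0]
    - [0.3,-2,0,0]
    - [0.2,-1.5,0,0]
    - [0.2,-1.5,0,0]
    - [0.2,-1.5,0,0]
    - [0.2,-1.5,0,0]
    - [0,0,0,0]
    - [0,0,0,0]

```text
clock: 12.52
tool_pos: [0.5369, 0.0807, -0.0191]
orientation: [-179.9, 0.1, -81.5]
force: [-0.1, 6.9, -0.0]
opening: 0.02
```

```bash
python3 look.py l9
```

```text
[ 0.53692179  0.08075881 -0.01904811] [ 0.11514897  7.19962655 -0.96360355] [-1.79907133e+02  5.69261433e-02 -8.15343866e+01]
```

View pics/l9.png

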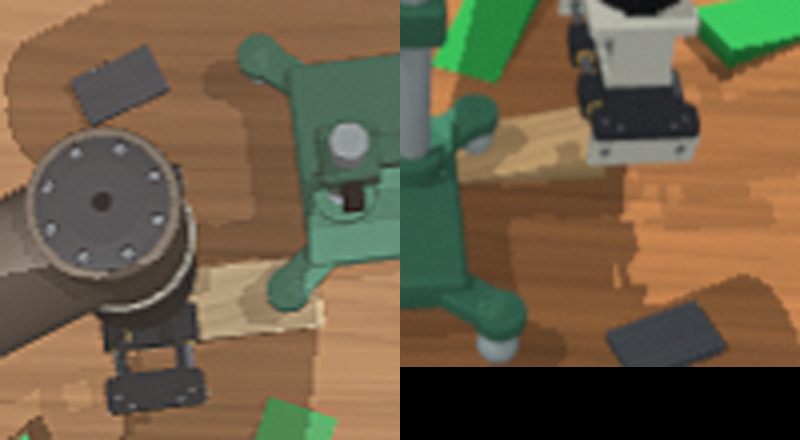

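```bash
python3 - <<'E'
from h import *
T=load("top")
P=unproj(T,[np.array([322.5,325.5])/4+[244.6,179.6]],.0015)[0];h=np.array([np.cos(np.radians(-81.65)),np.sin(np.radians(-81.65))])
d=P[:2]-[.5509,-.0317];print(P,d@h,d@[-h[1],h[0]])
E
```

```text
[ 0.52768548 -0.06191383  0.0015    ] 0.026522346621439524 -0.027356073607224776
```

Call:
jog_arm:
  commands:
    - [0,-0.5,0,0]
    - [0.1,-0.5,0,0]
    - [0,-0.5,0,0]
    - [0.1,-0.5,0,0]
    - [0.1,-0.5,0,0]
    - [0.1,-0.5,0,0]
    - [0,0,0,0]
    - [0,0,0,0]
    - [0,0,0,0]
    - [0,0,0,0]

```text
clock: 13.45
tool_pos: [0.5373, 0.0781, -0.019]
orientation: [-179.9, 0.1, -81.5]
force: [-0.4, 8.7, -0.0]
opening: 0.0199
```

Call:
jog_arm:
  commands:
    - [0,-0.5,0,0]
    - [0.1,-0.5,0,0]
    - [0,-0.5,0,0]
    - [0.1,-0.5,0,0]
    - [0,0,0,0]
    - [0,0,0,0]
    - [0,0,0,0]
    - [0,0,0,0]
    - [0,0,0,0]
    - [0,0,0,0]

```text
clock: 14.28
tool_pos: [0.5375, 0.076, -0.0191]
orientation: [-179.9, 0.1, -81.5]
force: [-0.9, 8.9, -0.9]
opening: 0.0199
```

```bash
python3 look.py l10; cp top.pkl top10.pkl; cp scene.pkl scene10.pkl; python3 - <<'E'
from h import *
crop(load("top"),300,170,110,100,5,"pics/l10t.png")
E
```

```text
[ 0.53750072  0.07602293 -0.01905736] [-0.56916203  8.22548529 -0.94867771] [-1.79900720e+02  7.25036064e-02 -8.15382038e+01]
```

View pics/l10.png

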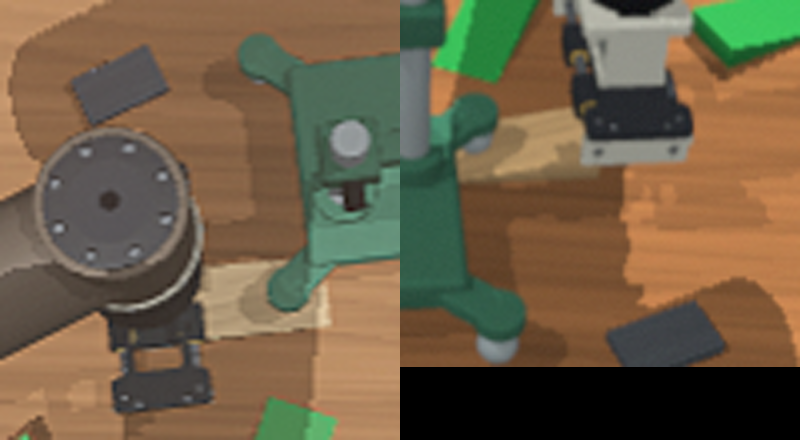

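View pics/l10t.png

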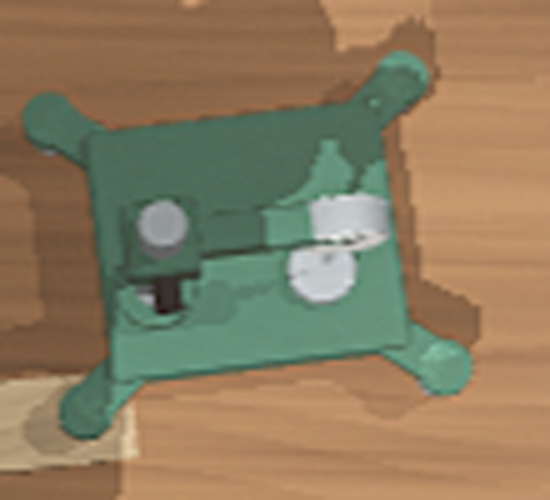

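```bash
cat > rock.py <<'E'
from h import *
import sys
ps=[.66726,-.13595,.14566]
a=np.array([200,240,0.]);u=a/np.linalg.norm(a)
def tilt(P,q):
    r1=cv2.Rodrigues(u*q)[0];r=r1 if (r1@[-100,120,0])[2]<0 or q==0 else r1.T
    return P@r.T
def W(p,P):
    c,n=np.cos(p[2]),np.sin(p[2]);return (P@np.array([[c,-n,0],[n,c,0],[0,0,1]]).T)/1000+[p[0],p[1],0]
def shift(s,a,b):
    r=(90,60)
    g=lambda i:cv2.cvtColor(i,cv2.COLOR_RGB2HSV)
    out=[]
    return
def disc(s,im,q):
    P=lambda q:proj(s,W(ps,tilt(np.array([[-30,65,336.]]),q)))[0]
    return P(q)
import glob
for n in("top","scene"):
    s=load(n);im0=cv2.imread(f"pics/{n}0.png");im1=s["image"][:,:,::-1]
    c0=disc(s,None,.0403);c1=disc(s,None,1e-9)
    print(n,"pred lean",c0.round(1),"level",c1.round(1))
    # track patch by upsampled template
    c=np.array([331,217.5]) if n=="top" else np.array([305.5,182])
    w=8 if n=="top" else 10;k=10
    x,y=int(c[0]),int(c[1])
    up=lambda I,m:cv2.resize(I[y-m:y+m,x-m:x+m],None,fx=k,fy=k,interpolation=cv2.INTER_CUBIC)
    t=up(im0,w);I=up(im1,w+8)
    r=cv2.matchTemplate(I,t,cv2.TM_CCOEFF_NORMED);_,v,_,l=cv2.minMaxLoc(r)
    d=np.array(l)/k-8;e=c1-c0
    print("shift",d,"score",v,"expected full",e,"fraction",d@e/(e@e))
E
python3 rock.py
```

```text
top pred lean [330.3 212.1] level [333.  207.9]
shift [ 1.7 -2.7] score 0.9474531412124634 expected full [ 2.70224615 -4.26623788] fraction 0.6317967037011385
scene pred lean [306.2 151.1] level [302.3 152.9]
shift [-2.6  0.8] score 0.7381718754768372 expected full [-3.93389558  1.83306025] fraction 0.6208747895377871
```

```bash
sed -i 's/336\./270./' rock.py; python3 rock.py
```

```text
top pred lean [330.3 216.8] level [332.3 213.5]
shift [ 1.7 -2.7] score 0.9474531412124634 expected full [ 2.07126463 -3.30302651] fraction 0.8183698814267198
scene pred lean [305.3 177. ] level [302.3 178.4]
shift [-2.6  0.8] score 0.7381718754768372 expected full [-3.01056181  1.43368518] fraction 0.8071284125716657
```

Call:
jog_arm:
  commands:
    - [0,-0.5,0,0]
    - [0.1,-0.5,0,0]
    - [0,-0.5,0,0]
    - [0.1,-0.5,0,0]
    - [0.1,-0.5,0,0]
    - [0.1,-0.5,0,0]
    - [0,0,0,0]
    - [0,0,0,0]
    - [0,0,0,0]
    - [0,0,0,0]

```text
clock: 15.22
tool_pos: [0.5379, 0.073, -0.0191]
orientation: [-179.9, 0.1, -81.5]
force: [-0.5, 8.6, -0.4]
opening: 0.0201
```

```bash
python3 look.py l11; python3 rock.py
```

```text
[ 0.53784318  0.07301447 -0.01906769] [-1.10608806  7.25823408 -1.27054886] [-1.79907678e+02  7.17447507e-02 -8.15415987e+01]
top pred lean [330.3 216.8] level [332.3 213.5]
shift [ 1.9 -2.9] score 0.9515438675880432 expected full [ 2.07126463 -3.30302651] fraction 0.889083674332008
scene pred lean [305.3 177. ] level [302.3 178.4]
shift [-2.8  0.9] score 0.7336024641990662 expected full [-3.01056181  1.43368518] fraction 0.8741744775866701
```

Call:
jog_arm:
  commands:
    - [0,-0.4,0,0]
    - [0.1,-0.4,0,0]
    - [0,-0.4,0,0]
    - [0.1,-0.4,0,0]
    - [0.1,-0.4,0,0]
    - [0,0,0,0]
    - [0,0,0,0]
    - [0,0,0,0]
    - [0,0,0,0]
    - [0,0,0,0]

```text
clock: 16.15
tool_pos: [0.5381, 0.071, -0.0191]
orientation: [-179.9, 0.1, -81.5]
force: [-1.5, 9.2, 0.4]
opening: 0.0196
```

```bash
python3 look.py l12; python3 rock.py|grep shift
```

```text
[ 0.53810157  0.07101088 -0.01907743] [-1.50277047  8.38037697 -0.54942889] [-1.79910043e+02  7.25945167e-02 -8.15446080e+01]
shift [ 2.  -3.1] score 0.9544376134872437 expected full [ 2.07126463 -3.30302651] fraction 0.946170834957829
shift [-2.9  0.9] score 0.7284911870956421 expected full [-3.01056181  1.43368518] fraction 0.9012504668318331
```

Call:
jog_arm:
  commands:
    - [0,-0.4,0,0]
    - [0.1,-0.4,0,0]
    - [0,-0.4,0,0]
    - [0,0,0,0]
    - [0,0,0,0]
    - [0,0,0,0]
    - [0,0,0,0]
    - [0,0,0,0]
    - [0,0,0,0]
    - [0,0,0,0]

```text
clock: 17.08
tool_pos: [0.5383, 0.0698, -0.0191]
orientation: [-179.9, 0.1, -81.5]
force: [-0.7, 7.7, -0.7]
opening: 0.0196
```

```bash
python3 look.py l13; python3 rock.py|grep shift
```

```text
[ 0.53825448  0.06983414 -0.01906781] [-1.15806787  8.52523742 -0.52156218] [-1.79904366e+02  7.29160274e-02 -8.15424435e+01]
shift [ 2.  -3.2] score 0.9511376619338989 expected full [ 2.07126463 -3.30302651] fraction 0.9679010991310064
shift [-2.9  0.9] score 0.7282533049583435 expected full [-3.01056181  1.43368518] fraction 0.9012504668318331
```

Call:
jog_arm:
  commands:
    - [0.1,-0.4,0,0]
    - [0,-0.4,0,0]
    - [0,0,0,0]
    - [0,0,0,0]
    - [0,0,0,0]
    - [0,0,0,0]
    - [0,0,0,0]
    - [0,0,0,0]
    - [0,0,0,0]
    - [0,0,0,0]

```text
clock: 18.02
tool_pos: [0.5385, 0.0696, -0.019]
orientation: [-179.9, 0.1, -81.5]
force: [-1.6, 10.8, -0.2]
opening: 0.0202
```

```bash
python3 look.py l14; python3 rock.py|grep shift
```

```text
[ 0.5384807   0.06954475 -0.01904193] [-1.56374475 11.78853609 -0.97130138] [-1.79878883e+02  1.05806445e-01 -8.15503588e+01]
shift [ 2.  -3.2] score 0.9512004256248474 expected full [ 2.07126463 -3.30302651] fraction 0.9679010991310064
shift [-2.9  0.9] score 0.726963222026825 expected full [-3.01056181  1.43368518] fraction 0.9012504668318331
```

Call:
jog_arm:
  commands:
    - [0.1,-0.4,0,0]
    - [0,-0.4,0,0]
    - [0,0,0,0]
    - [0,0,0,0]
    - [0,0,0,0]
    - [0,0,0,0]
    - [0,0,0,0]
    - [0,0,0,0]
    - [0,0,0,0]
    - [0,0,0,0]

```text
clock: 18.95
tool_pos: [0.5386, 0.0693, -0.019]
orientation: [-179.9, 0.1, -81.6]
force: [-2.1, 13.2, -0.4]
opening: 0.02
```

```bash
python3 look.py l15; python3 rock.py|grep shift
```

```text
[ 0.53863394  0.06927083 -0.01905421] [-3.14606064 14.76904532 -0.1867117 ] [-1.79859841e+02  1.37068438e-01 -8.15518958e+01]
shift [ 2.  -3.2] score 0.9516220092773438 expected full [ 2.07126463 -3.30302651] fraction 0.9679010991310064
shift [-2.9  0.9] score 0.728283703327179 expected full [-3.01056181  1.43368518] fraction 0.9012504668318331
```

The push force rose from 8 to 14 N, the tool stalled and the stand stopped rocking, so it is level. I'll let go, straight back and then up.

Call:
jog_arm:
  commands:
    - [0,1,0,0]
    - [-0.3,2,0,0]
    - [-0.4,4,0,0]
    - [-1,6,0,0]
    - [-1,8,0,0]
    - [-1,10,0,0]
    - [-1,10,0,0]
    - [-1,10,0,0]
    - [-1,10,0,0]
    - [0,0,0,0]

```text
clock: 19.88
tool_pos: [0.5312, 0.1303, -0.0191]
orientation: [-180.0, 0.0, -81.4]
force: [-0.4, 0.2, 1.1]
opening: 0.0204
```

Call:
jog_arm:
  commands:
    - [0,5,15,0]
    - [0,10,20,0]
    - [0,10,20,0]
    - [0,10,20,0]
    - [0,10,20,0]
    - [0,10,20,0]
    - [0,0,20,0]
    - [0,0,20,0]
    - [0,0,10,0]
    - [0,0,0,0]

```text
clock: 20.72
tool_pos: [0.5322, 0.184, 0.1482]
orientation: [-179.8, 0.1, -81.5]
force: [-0.1, 0.6, 0.6]
opening: 0.0199
```

```bash
python3 look.py l16; python3 rock.py|grep shift; python3 - <<'E'
from h import *
cv2.imwrite("pics/f_scene.png",load("scene")["image"][:,:,::-1])
E
```

```text
[0.53072294 0.18310159 0.14531221] [ 0.71077911 -0.43673561 -0.674006  ] [ 1.79987110e+02  2.16363087e-02 -8.15653331e+01]
shift [ 1.9 -3.1] score 0.9510959982872009 expected full [ 2.07126463 -3.30302651] fraction 0.9325442026783625
shift [-2.7  1.1] score 0.9351535439491272 expected full [-3.01056181  1.43368518] fraction 0.8728866613908642
```

View pics/l16.png

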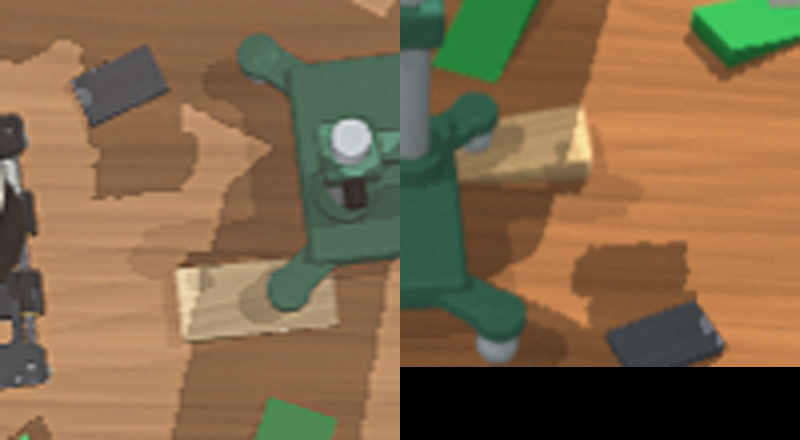

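View pics/f_scene.png

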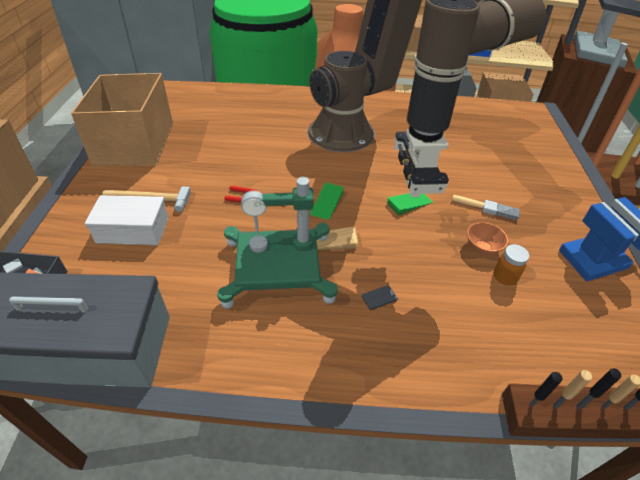

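Call:
jog_arm:
  commands:
    - [0,0,0,0]
    - [0,0,0,0]
    - [0,0,0,0]
    - [0,0,0,0]
    - [0,0,0,0]
    - [0,0,0,0]
    - [0,0,0,0]
    - [0,0,0,0]
    - [0,0,0,0]
    - [0,0,0,0]

```text
clock: 21.65
tool_pos: [0.5311, 0.1831, 0.1458]
orientation: [-180.0, 0.0, -81.6]
force: [-0.6, 0.1, -0.4]
opening: 0.0201
```

```bash
cp top.pkl topA.pkl; python3 look.py l17; python3 rock.py|grep shift; python3 - <<'E'
from h import *
a=load("topA")["image"].astype(int);b=load("top")["image"].astype(int);d=abs(a-b).max(2)[170:280,280:410];print(d.max(),(d>25).sum())
E
```

```text
[0.53109289 0.18309197 0.1458319 ] [0.41844171 0.86201189 0.07659834] [-1.79994075e+02  3.06220435e-03 -8.15514191e+01]
shift [ 1.9 -3.1] score 0.9498255848884583 expected full [ 2.07126463 -3.30302651] fraction 0.9325442026783625
shift [-2.7  1.1] score 0.9352978467941284 expected full [-3.01056181  1.43368518] fraction 0.8728866613908642
60 75
```

```bash
python3 -c "
from plant import *
print(close_job())"
```

```text
the job is handed in; nothing more can be done
None
```

I slid the wooden wedge, thin end first, under the short foot until the stand came up level. Then I backed the fingers off, raised them clear and handed the job in at about 22 s.

**Level:** In the last steps of the push the force rose from about 8 N to 14 N. The tool nearly stalled and the column stopped moving, which I took as the level stop, so I pushed no further.

**After letting go:** Column-top tracking put the stand at 93 % (top view) and 87 % (scene view) of the full rock-back. That is about 0.003–0.005 rad from level, against a limit of 0.006. While pressed, the same views read 97 % and 90 %. The drop may be the changed lighting or a slight spring-back. The readings were the same a second later. The contact force on the foot could not be measured directly.

**Checks that disagreed:**
- **Fingertip height:** The real fingertips sat about 30 mm higher than the reported TCP. My first push therefore passed over the wedge without touching it. I corrected the height from the pictures, and reported z went to -0.019 m during the push.
- **Wedge depth:** My estimate from tool travel put the thin end about 42 mm past the foot, and a picture of its corner gave somewhat less. The brief says 35–40 mm, so I relied on the force rise and the stall instead.

In the final pictures the other items looked to be where they started, and the robot was clear of everything.

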